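# Raise the yellow-headed skein stand and hold it up

### The arm

A 6-joint arm with a two-finger parallel gripper is mounted at the origin on a cart in front of the work surface, level with it; the furniture and walls round the work are solid. World frame = base frame: x ahead of the robot, y to its left, z up, the work surface at z = 0. Lengths are in mm, angles in rad, forces in N, time in s.
With the tool pointing down it reaches from about 350 to 850 mm from the base axis. Payload 8.1 kg.
Tool frame: the origin (TCP) lies midway between the tips of the shut fingers; the grasp point (between the pads) lies 19 mm behind it (env.grasp_offset is the z of the grasp point in the tool frame, in mm); z points along the fingers, y is the line along which they close (so a half turn about z gives the same grasp; the last joint's range is limited). The gripper opens to 85 mm and grips with 20 to 120 N. Pads are 22 mm wide; open, the fingers measure 114 mm over their backs; the gripper's body (76 mm by 85 mm) begins 54 mm behind the grasp point. The pads swing forward as they close: fully open they stand 13 mm farther back than shut.
Start: joints at [-1.21, 0.13, 1.488, -0, 1.523, -0.085], TCP at [258.728, -541.355, 231.292] pointing down, gripper open.
Joint ranges: [-2.96, 2.96], [-0.89, 2.26], [0.02, 2.5], [-1.34, 4.48], [0, 2.73], [-2.66, 2.66]. Speed limits (rad/s): [2.39, 2.39, 2.79, 3.14, 3.14, 3.14].

### API

Orientations are given as [roll, pitch, yaw] about the fixed x, y, z axes, in that order (R = Rz(yaw) Ry(pitch) Rx(roll)).
In Python, from bench import env, imaging, job_done gives the robot as it stands. The module is installed in compiled form; this text tells all that it offers.
- The arm moves only by the tool apply_moves, never from a script. Its argument "deltas" is a list that holds one entry, the list of rows, each a list of 7 numbers: the shift along the tool's x, y, z as a fraction of full scale, then the turn, a rotation vector about the tool's x, y, z as a fraction of full scale, then the opening, from 0 (shut) to 1 (fully open). In form: [[[x, y, z, ax, ay, az, gripper], ...]]. A call has 1 to 10 rows; each row shifts and turns the commanded pose from where the row before left it, along the tool's axes as they then stand; what a row does not reach is not made up. Full scale, the value 1, is 0.15 m for a shift and 1.5 rad for a turn. A row lasts 1/8 s, in which the tool goes at most 62.5 mm and 10.7 degrees, less where a joint would pass 70% of its speed; a pose out of reach is approached as far as the arm can. A call with a number of a shift or a turn outside -1 to 1 is refused whole. A call with a gripper value outside its range is refused whole. The fingers move at their own pace and stop on an object; "grip_force" is the grip in N (left out, the last holds). Time passes only in rows, so rows that do not move let the fingers close. It gives the time, the measured TCP pose, the force, the opening and the grip force at its end, in the units of the state.
- env.observe(): the state, without advancing time (a new reading comes with each control period).
- imaging.grab_frame(name): name is "scene" or "top" or "wrist"; returns a dict with "image" (384x512x3 uint8, red, green, blue), "depth" (384x512 float32, mm along the optical axis (not along the pixel's ray), 0 where there is no reading), "camera_matrix" (3x3 intrinsics, pixels), "cam_to_world" (4x4, takes a point from camera to world coordinates). Camera axes: x right, y down, z forward; pixel columns grow to the right and rows downward; lengths in mm; the calibration is good to about 2 mm. A picture is of the moment at which its call begins.
- job_done(): hands the job in; it is judged then, once.
The state is a dict: "time_s": time; "joints": joint angles; "joint_vel": joint speeds; "joint_torque": joint torques, N m; "ee_pos": TCP position; "ee_rot": TCP orientation; "contact_force": force on the tool from outside, world axes, zero at the start; "ft_torque": the same for the moment, N m; "gripper_width": finger opening in mm; "grasp_force": force on a finger pad.
Only numpy, scipy, OpenCV 4.12 (cv2) and the standard library are available. Lean on these libraries where they do the work, as an engineer would, in place of code of your own. Each camera call takes 0.05 s, during which the arm holds its last target. There are 200 camera calls.

### The job

Raise the telescoping skein stand with the yellow head: pinch its head so that the red release button is squeezed in, then draw the head straight up, through the first stop (lower section fully out) to the second stop (upper section fully out too). Finish while still holding the head up there, as the lower section sinks back if let go; leave the white-headed stand down and do not disturb the things around.

Things in the scene. Friction and masses are not known exactly. Their poses are not given: they have to be found in the camera images.
- yellow_stand: the stand to raise: a round dark steel base 104 mm across and 14 mm high, fixed to the counter, with an upright tube 29 mm across and a black collar 37 mm across that ends 100 mm above the counter; the origin is the centre of its underside, z up, and x and y are those of the head
- yellow_head: its yellow head, a rounded block 50 mm along its x, 30 mm along its y, 44 mm high; origin at the centre of its underside, 106 mm above the counter when down and 226 mm when fully up, z up. It slides up and down only and cannot turn. Two thin wooden pegs stick out along +x and -x to 89 mm from the axis, 14 mm above the underside, ends turned up to 32 mm; two small red latch tongues hang below it
- yellow_grip (a point): the middle of the yellow block, 22 mm above its underside: the place to pinch, with the fingers on its +y and -y faces, clear of the pegs. The red button (26 mm wide, 24 mm high) stands 5 mm out of the +y face at this height, so the head is 35 mm wide over it. A pinch of 15 N or more squeezes the button in; about 35 N grips well enough to pull without slipping
- yellow_button (a joint): travel of the red button into the yellow head, 0 out, 0.0045 m fully in; sprung, about 3 N to start and 6 N to press fully. Beyond about 0.003 m the latch is free; otherwise the head lifts only 1 mm. Once the head is more than 10 mm up the latch is not engaged any more
- yellow_lower (a joint): how far the lower (steel, 23 mm) section is out, 0 down to 0.06 m, its stop; it comes out first, under about 4 N, and sinks back by its own weight
- yellow_upper (a joint): how far the upper (brass, 16 mm) section is out of the lower one, 0 to 0.06 m, its stop; it is stiff, about 9 N, so it comes out only when the lower section has met its stop. Both stops are solid
- white_stand: a second stand of the same kind with a white head, to be left down; origin at the centre of its underside
- white_lower (a joint): lower section of the white-headed stand, 0 is down
- white_upper (a joint): upper section of the white-headed stand, 0 is down
- marker_tin: loose round teal and white tin near the front edge of the counter, 64 mm across and 25 mm high, origin at its underside; bystander
- row_counter: loose green row counter, upright, 17 mm across and 32 mm high, origin at its underside; bystander
- thread_red: loose red thread spool near the front edge, upright, 31 mm across and 52 mm high, origin at its underside; bystander
Things that resemble listed ones, but are neither listed nor needed, are in the scene too. What is shaped like the white_stand but green or turquoise is not meant.

How it is judged:
By the outcome, as a careful person would: the job done as asked, in the order asked, and still so for the second after the job is handed in, while the arm keeps its last pose, push and grip.
It also fails if it takes over 34 s, if anything falls off the work surface, if the arm or the gripper's body presses on something with over 40 N, if the wrist force passes 120 N, or if a joint passes its speed limit or range.

## Working session

There is one attempt and no reset: what is moved stays moved. The work goes in short steps, Python scripts to look and compute and a tool call to move; the robot and the scene stay as the last step left them, time stands still between calls to the robot, and variables do not carry over. Pictures are saved under pics/ and viewed, at most 10 in all, crops included, and the job is handed in when it is done.

Besides the shell and the picture viewer there is one more tool, called after ">>>" as a command line: name --argument value ..., lists and objects as JSON in quotes. apply_moves: Moves the arm, as the interface text tells. Shift numbers are shares of 0.15 m and turn numbers shares of 1.5 rad, none past 1 either way. Its arguments: {"type":"object","properties":{"deltas":{"type":"array","items":{"type":"array","items":{"type":"array","items":{"type":"number"}}}},"grip_force":{"type":"number"}},"required":["deltas"]}

```bash
mkdir -p pics; python3 - <<'E'
from bench import env, imaging
import cv2,pickle
print(env.observe(), env.grasp_offset)
for n in("scene","top"):
    f=imaging.grab_frame(n); pickle.dump(f,open(n+'.pkl','wb'))
    cv2.imwrite(f'pics/{n}0.png',f['image'][...,::-1])
    print(n,f['cam_to_world'].round(2).tolist(),f['camera_matrix'].tolist())
E
```

```text
{'time_s': 0.0, 'joints': array([-1.21035748e+00,  1.31215121e-01,  1.48926303e+00, -3.83322998e-06,
        1.52300873e+00, -8.54092156e-02]), 'joint_vel': array([-0.00054311, -0.0013765 ,  0.00100442, -0.00039408,  0.0011895 ,
       -0.00023836]), 'joint_torque': array([-1.61630825e-03, -5.69405794e+01, -5.00542510e+01, -1.95828816e-04,
        1.49499241e-02,  2.48646211e-05]), 'ee_pos': array([ 258.55316207, -540.82405033,  230.22113384]), 'ee_rot': array([-3.13970500e+00, -1.57773336e-04,  4.45848103e-01]), 'contact_force': array([ 0.32409725, -0.72255849, -0.34366299]), 'ft_torque': array([ 0.01100294, -0.00627797, -0.01574185]), 'grasp_force': 0.0, 'gripper_width': 85.41237475256891} -18.700000000000003
scene [[-0.67, -0.36, 0.65, -172.86], [-0.74, 0.32, -0.59, 678.72], [0.01, -0.88, -0.48, 657.14], [0.0, 0.0, 0.0, 1.0]] [[362.0674628901947, 0.0, 254.72117110701345], [0.0, 362.0674628901947, 193.30331376155462], [0.0, 0.0, 1.0]]
top [[0.02, -0.98, 0.18, 324.63], [-1.0, -0.02, -0.01, 10.37], [0.01, -0.18, -0.98, 1323.83], [0.0, 0.0, 0.0, 1.0]] [[459.3901910735485, 0.0, 262.6053746202115], [0.0, 459.3901910735485, 188.22855185215047], [0.0, 0.0, 1.0]]
```

View pics/scene0.png

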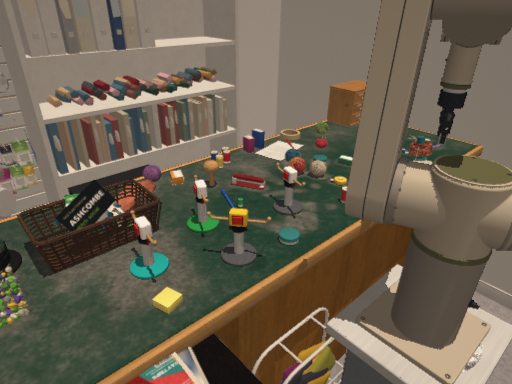

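View pics/top0.png

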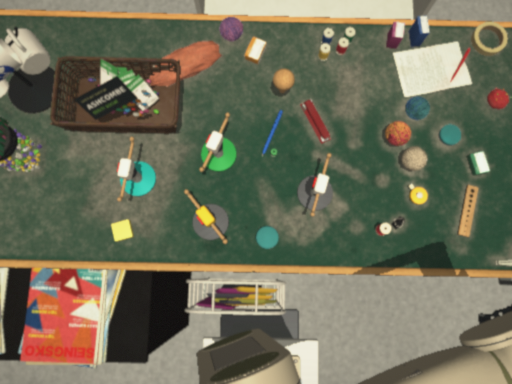

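The scene view shows the yellow head at (238,215) with red at its upper part. In the top view it is at (205,215), with pegs running from (187,192) to (226,242). The tin is at (267,237) and the white stand at (320,183).

```bash
cat > h.py <<'E'
import numpy as np,cv2
def world(f,uv,z):
    K,T=f['camera_matrix'],f['cam_to_world']
    uv=np.atleast_2d(uv).astype(float)
    d=np.c_[(uv[:,0]-K[0,2])/K[0,0],(uv[:,1]-K[1,2])/K[1,1],np.ones(len(uv))]@T[:3,:3].T
    o=T[:3,3]; return o+d*((z-o[2])/d[:,2])[:,None]
def cloud(f):
    v,u=np.mgrid[:384,:512]; K,T=f['camera_matrix'],f['cam_to_world']; D=f['depth']
    P=np.stack([(u-K[0,2])/K[0,0]*D,(v-K[1,2])/K[1,1]*D,D],-1)
    return P@T[:3,:3].T+T[:3,3]
E
python3 - <<'E'
import pickle,cv2,numpy as np
from h import *
t=pickle.load(open('top.pkl','rb')); s=pickle.load(open('scene.pkl','rb'))
def ymask(f,box):
    h=cv2.cvtColor(f['image'],cv2.COLOR_RGB2HSV); m=cv2.inRange(h,(20,170,120),(32,255,255))
    z=np.zeros_like(m); x0,y0,x1,y1=box; z[y0:y1,x0:x1]=m[y0:y1,x0:x1]; return z
m=ymask(t,(185,190,230,245)); v,u=np.nonzero(m); P=cloud(t)
r=cv2.minAreaRect(np.c_[u,v].astype(np.float32)); print(r,len(u))
print('corners',world(t,cv2.boxPoints(r),150).round(1).tolist(), np.median(P[m>0],0))
# pegs: anything high 105..145 near
c=world(t,r[0],150)[0]; print('c',c)
d=np.hypot(P[...,0]-c[0],P[...,1]-c[1])
k=(d<100)&(d>40)&(P[...,2]>95)&(P[...,2]<150); Q=P[k]; print(len(Q))
if len(Q)>5:
    q=Q[:,:2]-Q[:,:2].mean(0); w,V=np.linalg.eigh(q.T@q); print('peg dir',np.arctan2(V[1,1],V[0,1]),Q.mean(0),w)
for uv in ([187,192],[226,242]): print(world(t,uv,138))
m=ymask(s,(215,195,265,240)); Ps=cloud(s); v,u=np.nonzero(m); print('scene yellow',Ps[m>0].min(0),Ps[m>0].max(0),np.median(Ps[m>0],0))
hs=cv2.cvtColor(s['image'],cv2.COLOR_RGB2HSV); rm=(cv2.inRange(hs,(0,150,80),(9,255,255))|cv2.inRange(hs,(170,150,80),(180,255,255)))
rm[:195]=0;rm[245:]=0;rm[:,:210]=0;rm[:,270:]=0; print('red',np.median(Ps[rm>0],0),(rm>0).sum())
for n,uv in(('tin',(267,237)),('white',(320,183)),('green',(214,141))): print(n,world(t,uv,25 if n=='tin' else 150))
cv2.imwrite('pics/c0.png',np.hstack([cv2.resize(s['image'][180:280,190:290,::-1],(400,400),interpolation=2),cv2.resize(t['image'][165:265,155:255,::-1],(400,400),interpolation=2)]))
E
```

```text
((205.10975646972656, 215.51220703125), (19.99024200439453, 11.400686264038086), 51.34019470214844) 221
corners [[478.3, 176.5, 150.0], [497.3, 154.4, 150.0], [457.6, 120.7, 150.0], [438.9, 142.7, 150.0]] [467.86768923 148.63535006 148.41667494]
c [467.95813507 148.54681053 150.        ]
122
peg dir -2.448198046647378 [470.34354833 152.06228997 126.3828877 ] [   747.0679107  542911.38005817]
[[530.26662758 199.92676261 138.        ]]
[[402.198223    93.47646159 138.        ]]
scene yellow [-172.85706127  -12.58474309   -1.11040907] [675.70100085 678.71694645 657.13601122] [462.72819704 154.42493599 146.2938474 ]
red [456.79187802 167.58819014 131.06758707] 81
tin [[426.01224487 -13.64088438  25.        ]]
white [[ 559.56780801 -146.97251808  150.        ]]
green [[666.67860326 133.5408034  150.        ]]
```

View pics/c0.png

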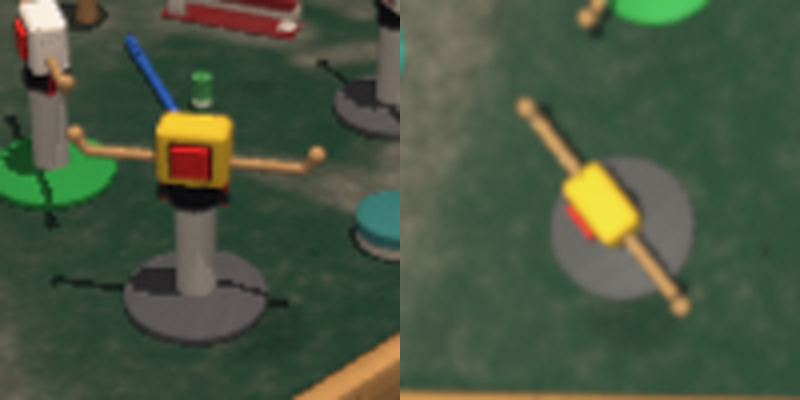

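The two crops show the red button on the head's left/front face in world terms, direction (-0.64, 0.77). So the head's centre is about (468,148.5) with yaw about 0.694. Next I travel above it at the present height.

>>> apply_moves --deltas '[[[0.216, -0.236, 0, 0, 0, 0, 1], [0.216, -0.236, 0, 0, 0, 0, 1], [0.216, -0.236, 0, 0, 0, 0, 1], [0.216, -0.236, 0, 0, 0, 0, 1], [0.216, -0.236, 0, 0, 0, 0, 1], [0.216, -0.236, 0, 0, 0, 0, 1], [0.216, -0.236, 0, 0, 0, 0, 1], [0.216, -0.236, 0, 0, 0, 0, 1], [0.216, -0.236, 0, 0, 0, 0, 1], [0.216, -0.236, 0, 0, 0, 0, 1]]]' --grip_force 40

```text
time_s: 1.35
ee_pos: [398.5, -80.7, 231.1]
ee_rot: [-3.142, -0.0, 0.446]
contact_force: [0.5, -0.5, -0.7]
gripper_width: 85.4
grasp_force: 0.0
```

>>> apply_moves --deltas '[[[0.216, -0.236, 0, 0, 0, 0, 1], [0.216, -0.236, 0, 0, 0, 0, 1], [0.216, -0.236, 0, 0, 0, 0, 1], [0.216, -0.236, 0, 0, 0, 0, 1], [0.216, -0.236, 0, 0, 0, 0, 1], [0, 0, 0, 0, 0, -0.083, 1], [0, 0, 0, 0, 0, -0.082, 1], [0, 0, 0, 0, 0, 0, 1]]]'

```text
time_s: 2.35
ee_pos: [468.0, 147.4, 230.8]
ee_rot: [-3.141, 0.001, 0.693]
contact_force: [-1.0, -0.8, -0.4]
gripper_width: 85.4
grasp_force: 0.0
```

```bash
cat > look.py <<'E'
import sys,pickle,cv2
from h import *
from bench import env,imaging
f=imaging.grab_frame('wrist'); pickle.dump(f,open('w.pkl','wb')); cv2.imwrite(f'pics/{sys.argv[1]}.png',f['image'][...,::-1])
o=env.observe(); print(o['ee_pos'],o['ee_rot'],o['joints'].round(3),o['contact_force'])
P=cloud(f); h=cv2.cvtColor(f['image'],cv2.COLOR_RGB2HSV); m=cv2.inRange(h,(20,150,90),(33,255,255))>0
k=m&(f['depth']>0)&(abs(P[...,2]-149)<4)&(np.hypot(P[...,0]-468,P[...,1]-148)<60)
v,u=np.nonzero(k); print(len(u), np.median(P[k],0) if len(u) else '')
if len(u)>20:
    r=cv2.minAreaRect(world(f,np.c_[u,v],150)[:,:2].astype(np.float32)); print(r)
E
python3 look.py w1
```

```text
[468.04525613 147.28288027 230.93599828] [-3.14126019e+00  6.08027955e-04  6.90685877e-01] [ 0.2   -0.168  1.784  0.     1.527  1.08 ] [ 0.17667304 -0.03727608 -0.82814292]
2572 [472.33648851 153.88366379 148.96621306]
((472.2054138183594, 153.4088134765625), (48.22235870361328, 28.410181045532227), 38.56110763549805)
```

View pics/w1.png

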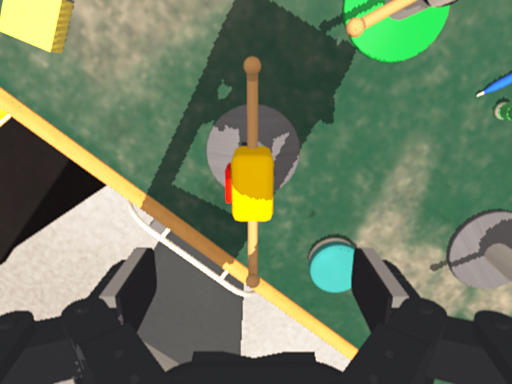

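The wrist view shows the yellow head at (253,183). It is centred between the fingers, with the button on the left. It measures 48×28 mm at z 149, which fits. The wrist and top views differ by about 6 mm along the head's long axis only, so I split the difference and descend.

>>> apply_moves --deltas '[[[0.028, -0.01, 0.1, 0, 0, 0, 1], [0, 0, 0.2, 0, 0, 0, 1], [0, 0, 0.2, 0, 0, 0, 1], [0, 0, 0.2, 0, 0, 0, 1], [0, 0, 0.12, 0, 0, 0, 1], [0, 0, 0, 0, 0, 0, 1]]]'

```text
time_s: 3.15
ee_pos: [469.2, 150.8, 106.4]
ee_rot: [-3.14, 0.003, 0.692]
contact_force: [0.9, -0.2, 0.1]
gripper_width: 85.6
grasp_force: 0.0
```

```bash
python3 look.py w2
```

```text
[470.23531844 151.07228657 107.96161695] [-3.14103967e+00  9.68966738e-04  6.92683611e-01] [ 0.207 -0.061  1.915  0.     1.289  1.085] [0.1355923  0.22623937 0.27929433]
9136 [474.22871483 155.3483062  149.05015943]
((473.4058532714844, 154.8382568359375), (48.78812789916992, 27.69310188293457), 39.73904800415039)
```

View pics/w2.png

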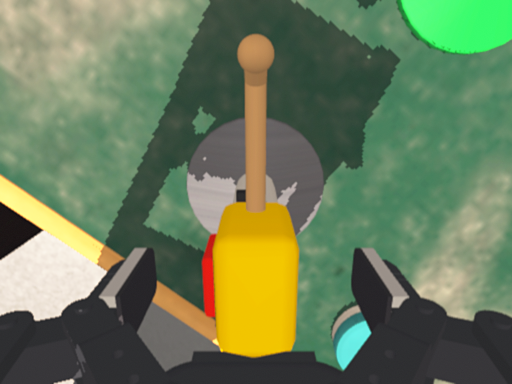

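The head stands between the open fingers, at columns 215–298 against pads at 152–355. It is about 4 mm further along tool x, so I nudge 3 mm and close.

>>> apply_moves --deltas '[[[0.02, 0, 0, 0, 0, 0, 1], [0, 0, 0, 0, 0, 0, 0], [0, 0, 0, 0, 0, 0, 0], [0, 0, 0, 0, 0, 0, 0], [0, 0, 0, 0, 0, 0, 0], [0, 0, 0, 0, 0, 0, 0], [0, 0, 0, 0, 0, 0, 0], [0, 0, 0, 0, 0, 0, 0]]]' --grip_force 45

```text
time_s: 4.2
ee_pos: [473.0, 153.3, 108.9]
ee_rot: [-3.141, -0.001, 0.693]
contact_force: [-1.2, -0.3, 6.1]
gripper_width: 29.5
grasp_force: 47.7
```

The width is 29.5 mm, so the button is pressed in, and side forces are small. I draw up slowly.

>>> apply_moves --deltas '[[[0, 0, -0.02, 0, 0, 0, 0], [0, 0, -0.03, 0, 0, 0, 0], [0, 0, -0.03, 0, 0, 0, 0], [0, 0, -0.03, 0, 0, 0, 0], [0, 0, -0.03, 0, 0, 0, 0], [0, 0, -0.04, 0, 0, 0, 0], [0, 0, -0.04, 0, 0, 0, 0], [0, 0, -0.04, 0, 0, 0, 0], [0, 0, -0.04, 0, 0, 0, 0], [0, 0, 0, 0, 0, 0, 0]]]'

```text
time_s: 5.45
ee_pos: [472.9, 153.1, 153.9]
ee_rot: [3.142, -0.0, 0.693]
contact_force: [0.7, 2.3, -2.1]
gripper_width: 29.8
grasp_force: 46.6
```

>>> apply_moves --deltas '[[[0, 0, -0.03, 0, 0, 0, 0], [0, 0, -0.03, 0, 0, 0, 0], [0, 0, -0.03, 0, 0, 0, 0], [0, 0, -0.03, 0, 0, 0, 0], [0, 0, -0.04, 0, 0, 0, 0], [0, 0, -0.04, 0, 0, 0, 0], [0, 0, -0.04, 0, 0, 0, 0], [0, 0, -0.04, 0, 0, 0, 0], [0, 0, -0.04, 0, 0, 0, 0], [0, 0, -0.04, 0, 0, 0, 0]]]'

```text
time_s: 6.7
ee_pos: [472.7, 153.0, 206.8]
ee_rot: [-3.141, 0.001, 0.693]
contact_force: [4.9, 4.1, -8.3]
gripper_width: 29.7
grasp_force: 46.0
```

>>> apply_moves --deltas '[[[0, 0, -0.02, 0, 0, 0, 0], [0, 0, -0.02, 0, 0, 0, 0], [0, 0, -0.02, 0, 0, 0, 0], [0, 0, 0, 0, 0, 0, 0]]]'

```text
time_s: 7.2
ee_pos: [472.7, 153.1, 216.1]
ee_rot: [-3.141, 0.0, 0.693]
contact_force: [2.6, 3.7, -6.1]
gripper_width: 29.5
grasp_force: 46.4
```

>>> apply_moves --deltas '[[[0, 0, -0.02, 0, 0, 0, 0], [0, 0, -0.02, 0, 0, 0, 0], [0, 0, -0.02, 0, 0, 0, 0], [0, 0, 0, 0, 0, 0, 0]]]'

```text
time_s: 7.7
ee_pos: [472.7, 153.1, 225.0]
ee_rot: [-3.141, 0.0, 0.693]
contact_force: [3.7, 4.7, -5.9]
gripper_width: 29.4
grasp_force: 46.4
```

>>> apply_moves --deltas '[[[0, 0, -0.013, 0, 0, 0, 0], [0, 0, -0.007, 0, 0, 0, 0], [0, 0, 0, 0, 0, 0, 0]]]'

```text
time_s: 8.07
ee_pos: [472.7, 153.1, 227.8]
ee_rot: [-3.141, 0.001, 0.693]
contact_force: [4.6, 3.7, -7.7]
gripper_width: 29.4
grasp_force: 46.3
```

```bash
python3 - <<'E'
from bench import env,imaging
from h import *
f=imaging.grab_frame('scene'); P=cloud(f); h=cv2.cvtColor(f['image'],cv2.COLOR_RGB2HSV)
m=(cv2.inRange(h,(20,150,90),(33,255,255))>0)&(np.hypot(P[...,0]-468,P[...,1]-150)<45)&(f['depth']>0)
print(m.sum(),np.percentile(P[m][:,2],[1,5,50,95,99])); o=env.observe(); print(o['ee_pos'],o['contact_force'])
v,u=np.nonzero(m); cv,cu=int(v.mean()),int(u.mean()); print(cu,cv)
cv2.imwrite('pics/s2.png',cv2.resize(f['image'][cv-60:cv+90,cu-90:cu+90,::-1],(720,600),interpolation=2))
E
```

```text
136 [228.23551022 229.89626641 252.68497139 267.88489997 268.63552931]
[472.66082399 153.06321208 227.73863372] [ 4.21681267  4.35293992 -7.3195889 ]
240 178
```

View pics/s2.png

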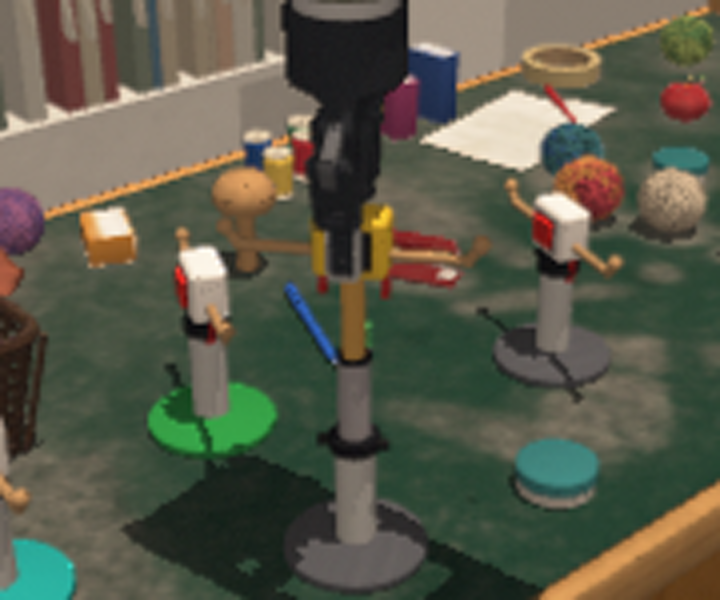

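The view shows the steel and brass sections both out and the head top at about 268.5 mm (270 mm expected), with no stop force yet. I continue in small steps.

>>> apply_moves --deltas '[[[0, 0, -0.007, 0, 0, 0, 0], [0, 0, 0, 0, 0, 0, 0]]]'

```text
time_s: 8.38
ee_pos: [472.6, 153.0, 228.7]
ee_rot: [-3.141, 0.001, 0.693]
contact_force: [4.0, 3.4, -8.3]
gripper_width: 29.8
grasp_force: 46.3
```

>>> apply_moves --deltas '[[[0, 0, -0.007, 0, 0, 0, 0], [0, 0, 0, 0, 0, 0, 0]]]'

```text
time_s: 8.62
ee_pos: [472.5, 153.0, 229.1]
ee_rot: [-3.141, 0.001, 0.693]
contact_force: [5.5, 5.7, -12.3]
gripper_width: 29.7
grasp_force: 46.3
```

>>> apply_moves --deltas '[[[0, 0, -0.007, 0, 0, 0, 0], [0, 0, 0, 0, 0, 0, 0], [0, 0, 0, 0, 0, 0, 0], [0, 0, 0, 0, 0, 0, 0]]]'

```text
time_s: 9.12
ee_pos: [472.4, 152.9, 229.2]
ee_rot: [-3.141, 0.002, 0.693]
contact_force: [8.4, 4.9, -16.9]
gripper_width: 29.4
grasp_force: 46.5
```

```bash
python3 - <<'E'
from bench import env,imaging
from h import *
for n in("scene","scene"):
    f=imaging.grab_frame(n); P=cloud(f); h=cv2.cvtColor(f['image'],cv2.COLOR_RGB2HSV)
    m=(cv2.inRange(h,(20,150,90),(33,255,255))>0)&(np.hypot(P[...,0]-468,P[...,1]-150)<45)&(f['depth']>0)
    o=env.observe(); print(np.percentile(P[m][:,2],[1,95,99]),o['ee_pos'],o['contact_force'],o['grasp_force'])
E
```

```text
[231.02975102 269.30376737 269.97932553] [472.34188923 152.94462569 229.20585399] [  7.7804152    4.63899674 -16.66557127] 46.48695766925812
[231.19751959 269.3370415  270.68021729] [472.34131971 152.91809645 229.2011798 ] [  8.77803      4.29047223 -17.54015899] 46.48659735918045
```

The height has stopped rising while the force climbs, and the head top is at 270 mm, so the second stop is reached and held steady.

```bash
python3 -c "
from bench import job_done
print(job_done())"
```

```text
the job is handed in; nothing more can be done
None
```

The yellow-headed stand is raised through the first stop to the second, with its head top at 270 mm, and was still gripped at about 46 N when I handed the job in at 9 s; in the last scene picture the white-headed stand was down and nothing nearby looked disturbed.

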